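Lock the imaging box hatch and take the picture

TASK

Get the light-tight imaging box ready and take its picture: turn the black wing fastener on its hatch a quarter turn clockwise until it drops into its locked detent, with the white mark at the green dot. Then, on the grey release block, press the red shutter key halfway to its first click and hold it there for about half a second while the camera focuses, press it right down to the stop to expose, and let it come up again. Leave the specimen mount, the objective can, the dish and the slide box where they are, and make no full press before the hatch is locked.

Things in the scene. Friction and masses are not known exactly. Their poses are not given: they have to be found in the camera images.
- imaging_box: White box fixed to the worktop, 220 x 180 x 98 mm high. Its grey hatch (top 104 mm above the worktop) is shut and does not move; a black camera housing at the far end (near face 85 mm from the fastener's axis) tops out at 127 mm. Origin: centre of the underside; x points towards the camera housing, z up. The fastener's upright axis is at x = -30 mm, y = 0.
- wing_grip (a point): Place to pinch: on the fastener's axis, 9 mm below the top of the wing, an upright black bar 46 long, 10 thick, 21 mm high. x: along the bar to its white end mark (at the red dot, box +x, unlocked; at the green dot, box -y, locked); y: across the bar (pinch along y); z up. Keep fingertips above the 28 mm round hub 15 mm below this point and the steel disc 20 mm below it.
- release_block: Grey block fixed to the worktop, 85 x 65 mm and 28 mm high, carrying the red key. Origin: centre of the underside, z up.
- key_top (a point): Centre of the top of the red shutter key, a round cap 33 mm across that stands 20 mm proud of the block (about 48 mm above the worktop) when up. Press it straight down.
- green_mount: Dark green round specimen mount, 30 mm across and 18 mm high, loose on the near left part of the hatch. Origin: centre of the underside. Leave it alone.
- objective_can: Round can, white with a black screw cap, 39 mm across and 67 mm high, loose in front of the imaging box. Origin: centre of the underside. Leave it alone.
- dish: Clear round dish, 63 mm across and 16 mm high, loose in front of the imaging box. Origin: centre of the underside. Leave it alone.
- slide_box: Blue slide box, 89 x 98 mm and 34 mm high, loose on the opposite side of the imaging box from the release block. Origin: centre of the underside. Leave it alone.
- fastener (a joint): Angle of the wing fastener, rad, clockwise from above: 0 at the start (unlocked), 1.57 locked, with stops at both. Over the turn the wing sinks 3 mm, sliding between the fingers. An over-centre spring (0.06 N m at the ends, none midway) holds it at each end: it resists up to 0.79 rad, beyond that it pulls the wing on into the locked detent, where it stays; let go earlier, it springs back.
- shutter_key (a joint): First stage of the key, m: how far the red cap has gone into its carriage; 0 up, 0.005 at the first click (1.5 N rising to 4 N). Counts as half pressed beyond 0.003 while the second stage is still under 0.0012. Springs back when let go.
- key_carriage (a joint): Second stage of the key, m: 0 until the cap is pushed with over 8 N past the first click, 0.004 at the stop (12 N); fully pressed beyond 0.003. The cap's top has then gone down 8 to 9 mm in all. Springs back when let go.
Mind the look-alikes: they are no part of the job. What is shaped like the release_block but purple is not meant.

How it is judged (in metres and radians):
On the way, in this order (a step that is already met when the one before it is completed fails the run):
1. the wing fastener is in its locked detent (value of joint fastener above 1.45 rad), for 0.2 s.
2. the shutter key is held half pressed (value of joint shutter_key above 0.003 m and value of joint key_carriage below 0.0012 m), for 0.3 s.
3. the shutter key is pressed right down (value of joint key_carriage above 0.003 m), for 0.05 s.
At the end, for the whole second after the job is handed in: The fastener rests in its locked detent (above 1.45 rad) and the key, after a half press held 0.3 s and then a full press (second stage beyond 3 mm), is up again (first stage within 1.5 mm, second within 1.2 mm) (value of joint fastener above 1.45 rad and value of joint shutter_key below 0.0015 m and value of joint key_carriage below 0.0012 m); the robot touches nothing.
It fails at once if the key was fully pressed before the hatch was locked (value of joint key_carriage above 0.003 m and value of joint fastener below 1.4 rad).
It fails at once if a bystander was moved more than 25 mm (distance of any of green_mount, objective_can, dish, slide_box from where it was at the start of the episode above 0.025 m).
It fails at once if the objective can was knocked over (angle between objective_can's own z axis and vertical above 0.6 rad).
It also fails if it takes over 48 s, if anything falls off the work surface, if the arm or the gripper's body presses on something with over 40 N, if the wrist force passes 120 N, or if a joint passes its speed limit or range.

ROBOT

A 6-joint arm with a two-finger parallel gripper is mounted at the origin on a cart in front of the work surface, level with it; the furniture and walls round the work are solid. World frame = base frame: x ahead of the robot, y to its left, z up, the work surface at z = 0. Lengths are in m, angles in degrees, forces in N, time in s.
With the tool pointing down it reaches from about 0.4 to 0.825 m from the base axis. Payload 7 kg.
Tool frame: the origin (TCP) lies on the centre line of the jaws, within the pads' length; the fingertips stand 11 mm ahead of it and the grasp point (between the pads) lies 8 mm behind it; z points along the fingers, y is the line along which they close (so a half turn about z gives the same grasp; the last joint's range is limited). The gripper opens to 88 mm and grips with 3 to 60 N. Pads are 19 mm wide; open, the fingers measure 130 mm over their backs; the gripper's body (78 mm by 193 mm) begins 47 mm behind the grasp point.
Start: joints at [-49.67, 20.546, 0.682, 0, -70.136, -16.507], TCP at [0.273, -0.617, 0.238] pointing down, gripper open.
Joint ranges: [-176.03, 176.03], [-82.01, 121.73], [-58.28, 71.71], [-173.87, 95.51], [-174.79, -0.11], [-173.66, 173.66]. Speed limits (degrees/s): [136.94, 136.94, 172.46, 180, 180, 180].

INTERFACE

Orientations are given as [roll, pitch, yaw] about the fixed x, y, z axes, in that order (R = Rz(yaw) Ry(pitch) Rx(roll)).
In Python, from plant import r, capture, camera_model, job gives the robot as it stands.
- The arm moves only by the tool drive_tool, never from a script. Its argument "increments" is a list that holds one entry, the list of rows, each a list of 5 numbers: the gripper's target within -1 to 1 (fully open at 1, half-way at 0, shut at -1), then the shift along the tool's x, y, z scaled (see below), then the turn about the tool's z scaled (see below). In form: [[[gripper, tx, ty, tz, roll], ...]]. A call has 1 to 5 rows; each row is the pose to reach, as a shift and turn from the pose commanded when the call began, along the tool's axes at that moment, turning the shorter way round; what a row does not reach only later rows make up. The controller multiplies each number of a shift by 120 mm and each number of a turn by 360 degrees. A row lasts 1/8 s, in which the tool goes at most 62.5 mm and 10.7 degrees, less where a joint would pass 70% of its speed; a pose out of reach is approached as far as the arm can. A call with a number of a shift or a turn outside -1 to 1 is refused whole. A call with a gripper value outside its range is refused whole. The fingers move at their own pace and stop on an object; "squeeze" is the grip in N (left out, the last holds). Time passes only in rows, so rows that repeat a pose let the fingers close. It gives the time, the measured TCP pose, the force, the opening and the grip force at its end, in the units of the state.
- r.get_state(): the state, without advancing time (a new reading comes with each control period).
- capture(name): name is "scene" or "top" or "wrist"; returns the picture (480x640x3 uint8, red, green, blue); there is no depth.
- camera_model(name): a dict with "camera_matrix" (3x3 intrinsics, pixels), "k1" (the pictures are not rectified: a ray, as slopes to the right and down, at radius r is drawn at 1 + k1 r^2 times it, then the intrinsics apply), "rvec" (rotation vector, rad) and "tvec" (3), from world to camera coordinates, as OpenCV has them. Camera axes: x right, y down, z forward; pixel columns grow to the right and rows downward; lengths in m; the calibration is good to about 2 mm. A picture is of the moment at which its call begins: read the wrist's pose just before it. camera_model takes no time and is no camera call; for the wrist camera it gives the pose at the moment of the call.
- job.close_job(): hands the job in; it is judged then, once.
The state is a dict: "time_s": time; "joints": joint angles; "qd": joint speeds; "joint_torque": joint torques, N m; "tcp_pos": TCP position; "eef_rot": TCP orientation; "contact_force": force on the tool from outside, world axes, zero at the start; "moment": the same for the moment, N m; "gripper_width": finger opening in m; "gripper_force": force on a finger pad.
Only numpy, scipy, OpenCV 4.12 (cv2) and the standard library are available. Lean on these libraries where they do the work, as an engineer would, in place of code of your own. Each camera call takes 0.05 s, during which the arm holds its last target. There are 200 camera calls.

## Working session

There is one attempt and no reset: what is moved stays moved. The work goes in short steps, Python scripts to look and compute and a tool call to move; the robot and the scene stay as the last step left them, time stands still between calls to the robot, and variables do not carry over. Pictures are saved under pics/ and viewed, at most 10 in all, crops included, and the job is handed in when it is done.

Besides the shell and the picture viewer there is one more tool, called as a command line: name --argument value ..., lists and objects as JSON in quotes. drive_tool: Moves the arm, as the interface text tells. Its arguments: {"type":"object","properties":{"increments":{"type":"array"},"squeeze":{"type":"number"}},"required":["increments"]}

```bash
mkdir -p pics
python3 - <<'E'
from plant import r,capture,camera_model,job
import cv2
for n in("scene","top"):
    cv2.imwrite(f"pics/{n}0.png",capture(n)[:,:,::-1])
    m=camera_model(n);print(n,m)
print(r.get_state())
E
```

```text
scene {'camera_matrix': array([[536.79877329,   0.        , 319.39643491],
       [  0.        , 536.79877329, 238.05418287],
       [  0.        ,   0.        ,   1.        ]]), 'k1': -0.13017040609277777, 'rvec': array([ 0.93667158, -2.49698106,  1.07450474]), 'tvec': array([0.42376065, 0.31137105, 1.07261531])}
top {'camera_matrix': array([[507.03936266,   0.        , 317.42203725],
       [  0.        , 507.03936266, 244.4118614 ],
       [  0.        ,   0.        ,   1.        ]]), 'k1': 0.026681727979837526, 'rvec': array([ 2.09744814, -2.15873648,  0.18393299]), 'tvec': array([-0.00405045,  0.57991203,  1.03177878])}
{'time_s': 0.1, 'joints': array([-4.96726423e+01,  2.05873360e+01,  6.38264887e-01, -1.86638973e-02,
       -7.01361898e+01, -1.65076474e+01]), 'qd': array([ 0.01521192, -0.0924351 ,  0.08519653,  0.0269606 ,  0.05455378,
        0.03104693]), 'joint_torque': array([-1.92548709e-03, -5.84164059e+01,  2.93750435e+01,  7.01545626e+00,
        1.01761168e-02, -6.42969667e-05]), 'tcp_pos': array([ 0.27241729, -0.61711356,  0.23670764]), 'eef_rot': array([ 1.79913267e+02, -7.40573735e-03, -1.56186639e+02]), 'contact_force': array([-0.72044126,  0.24965009,  0.64595358]), 'moment': array([ 0.01020367, -0.0279521 , -0.04064669]), 'gripper_force': 0.0, 'gripper_width': 0.08756967852967248}
```

View pics/top0.png

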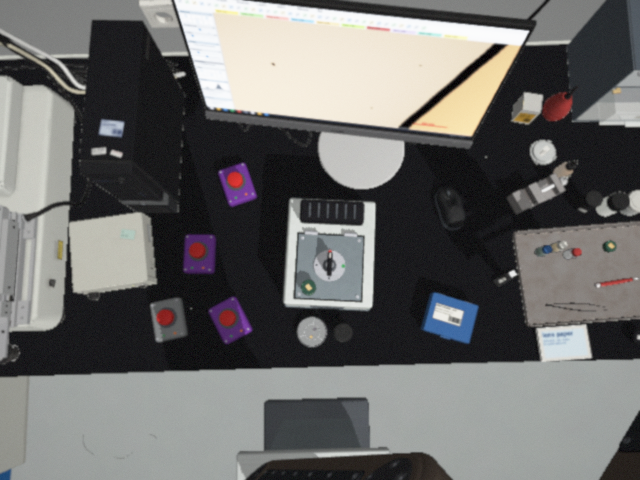

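View pics/scene0.png

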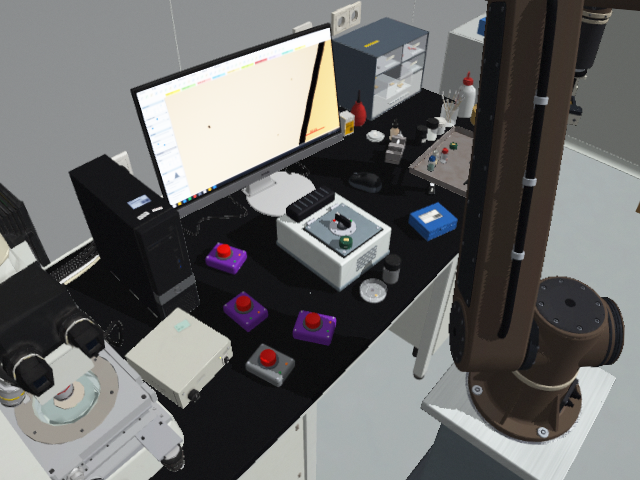

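Top view: box with the wing at about (329,263), grey release block's key at (166,317), purple decoys beside it, monitor beyond. Zooming for precise pixels.

```bash
cat > h.py <<'E'
import numpy as np,cv2
from plant import r,capture,camera_model,job
def ray(n,uv,m=None):
    m=m or camera_model(n);K=m["camera_matrix"]
    p=cv2.undistortPoints(np.array([[uv]],float),K,np.array([m["k1"],0,0,0]))[0,0]
    # exact forward model r(1+k1 r^2) is OpenCV's
    R=cv2.Rodrigues(m["rvec"])[0];return -R.T@m["tvec"],R.T@np.array([*p,1.])
def atz(n,uv,z,m=None):
    c,d=ray(n,uv,m);return c+d*(z-c[2])/d[2]
def tri(a,b):
    A=[];y=[]
    for c,d in(a,b):
        d=d/np.linalg.norm(d);P=np.eye(3)-np.outer(d,d);A.append(P);y.append(P@c)
    return np.linalg.lstsq(np.vstack(A),np.hstack(y),rcond=None)[0]
E
python3 - <<'E'
from h import *
t=cv2.imread("pics/top0.png");s=cv2.imread("pics/scene0.png")
def red(im,x0,y0,x1,y1):
    c=im[y0:y1,x0:x1].astype(int);m=((c[:,:,2]>130)&(c[:,:,1]<90)&(c[:,:,0]<90)).astype(np.uint8)
    v=np.argwhere(m);return v.mean(0)[::-1]+[x0,y0],len(v)
kt=red(t,145,295,190,345);ks=red(s,250,340,285,370);print(kt,ks)
print("key",atz("top",kt[0],.048),atz("scene",ks[0],.045),tri(ray("top",kt[0]),ray("scene",ks[0])))
a=cv2.resize(t[190:320,275:385],None,fx=4.5,fy=4.5,interpolation=cv2.INTER_CUBIC)
b=cv2.resize(s[180:290,270:400],None,fx=4.5,fy=4.5,interpolation=cv2.INTER_CUBIC)[:, :]
w=np.zeros((585,800,3),np.uint8);w[:585,:495]=a
cv2.imwrite("pics/a.png",a)
cv2.imwrite("pics/b.png",b)
print(a.shape,b.shape)
E
```

```text
(array([163.70967742, 317.06451613]), 155) (array([267.30188679, 355.53459119]), 159)
key [0.43563757 0.30408105 0.048     ] [0.43584097 0.3056118  0.045     ] [0.43595037 0.30527927 0.04443972]
(585, 495, 3) (495, 585, 3)
```

View pics/a.png

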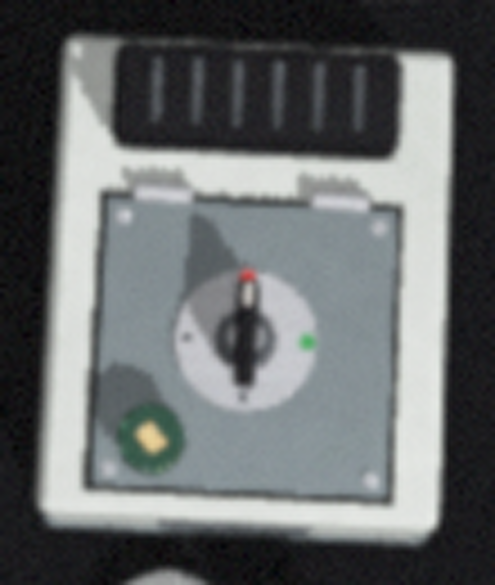

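View pics/b.png

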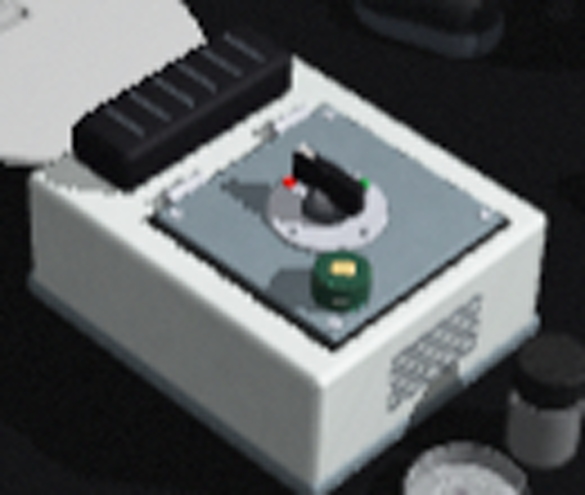

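Run:
```python
from h import *
A=lambda x,y:((x+.5)/4.5-.5+275,(y+.5)/4.5-.5+190)
B=lambda x,y:((x+.5)/4.5-.5+270,(y+.5)/4.5-.5+180)
print("cams",ray("top",(320,240))[0],ray("scene",(320,240))[0])
c=[atz("top",A(*p),.104)for p in((103,191),(402,207),(391,502),(86,490))]
for p in c:print(p.round(4))
for i in range(4):
    d=c[(i+1)%4]-c[i];print(np.linalg.norm(d).round(4),np.degrees(np.arctan2(d[1],d[0])).round(2))
# box top corners z=.098
q=[atz("top",A(*p),.098)for p in((65,38),(453,55),(437,527),(40,512))]
for i in range(4):
    d=q[(i+1)%4]-q[i];print("box",q[i].round(4),np.linalg.norm(d).round(4),np.degrees(np.arctan2(d[1],d[0])).round(2))
print("boxc",np.mean(q,0))
print("disc",atz("top",A(246,340),.107),atz("scene",B(327,207),.107),tri(ray("top",A(246,340)),ray("scene",B(327,207))))
print("wing far/near",[atz("top",A(*p),.135).round(4) for p in((249,277),(243,385))])
print("white end tri",tri(ray("top",A(249,283)),ray("scene",B(304,152))))
print("near end tri",tri(ray("top",A(243,383)),ray("scene",B(363,183))))
print("reddot",atz("top",A(248,274),.107),"green",atz("top",A(307,342),.107),"black left",atz("top",A(187,338),.107),"near",atz("top",A(243,397),.107))
```

```text
cams [ 0.3905726  -0.02127164  1.11708656] [-0.03888367  0.70821025  0.96122575]
[0.5969 0.0191 0.104 ]
[ 0.5856 -0.1159  0.104 ]
[ 0.4531 -0.1051  0.104 ]
[0.4622 0.0295 0.104 ]
0.1354 -94.81
0.1329 175.36
0.1349 86.12
0.1351 -4.42
box [0.6706 0.0353 0.098 ] 0.1788 -94.3
box [ 0.6572 -0.143   0.098 ] 0.216 175.35
box [ 0.4418 -0.1255  0.098 ] 0.1763 86.22
box [0.4535 0.0504 0.098 ] 0.2176 -3.99
boxc [ 0.55576532 -0.0456881   0.098     ]
disc [ 0.52661195 -0.04337513  0.107     ] [ 0.52735164 -0.04281188  0.107     ] [ 0.52702775 -0.04313927  0.10685348]
wing far/near [array([ 0.5505, -0.045 ,  0.135 ]), array([ 0.5033, -0.0408,  0.135 ])]
white end tri [ 0.54746438 -0.04543757  0.13221943]
near end tri [ 0.50363521 -0.04077478  0.13932472]
reddot [ 0.55641905 -0.04523943  0.107     ] green [ 0.52492456 -0.07054323  0.107     ] black left [ 0.52827615 -0.0170803   0.107     ] near [ 0.50113281 -0.04121445  0.107     ]
```

Axis at about (0.527, −0.043), box yaw ≈ −4.5°, disc z≈0.107 (so grip z≈0.127); key at (0.436, 0.305). Both agree with the given sizes. Approach with yaw −4.5° so joint 6 has room for the turn.

drive_tool --increments '[[[0, -0.97, 0.88, 0, -0.105], [0, -0.97, 0.88, 0, -0.105], [0, -0.97, 0.88, 0, -0.105], [0, -0.97, 0.88, 0, -0.105]]]' --squeeze 30

```text
time_s: 0.6
tcp_pos: [0.3373, -0.4717, 0.2378]
eef_rot: [-180.0, 0.0, -118.0]
contact_force: [0.7, -0.7, -0.1]
gripper_width: 0.0532
gripper_force: 0.0
```

```bash
cat > go.py <<'E'
import sys,numpy as np
from plant import r
from scipy.spatial.transform import Rotation as Ro
s=r.get_state();x,y,z,yaw=map(float,sys.argv[1:5])
R=Ro.from_euler('xyz',s["eef_rot"],degrees=True).as_matrix()
d=R.T@(np.array([x,y,z])-s["tcp_pos"])/.12
print("tool units",d.round(3),"roll",round(-((yaw-s["eef_rot"][2]+180)%360-180)/360,4),"n",max(abs(d)).round(2))
print(round(s["time_s"],2),s["tcp_pos"].round(4),s["eef_rot"].round(2),s["joints"].round(1),s["contact_force"].round(1),s["gripper_width"].round(4))
E
python3 go.py .527 -.043 .2 -4.5
```

```text
tool units [-3.897  0.279  0.317] roll -0.3152 n 3.9Traceback (most recent call last):
  File "go.py", line 8, in <module>
    print(round(s["time_s"],2),s["tcp_pos"].round(4),s["eef_rot"].round(2),s["joints"].round(1),s["contact_force"].round(1),s["gripper_width"].round(4))
                                                                                                                            ^^^^^^^^^^^^^^^^^^^^^^^^
AttributeError: 'float' object has no attribute 'round'
```

drive_tool --increments '[[[0, -1, 0.07, 0, -0.1], [0, -1, 0.07, 0, -0.1], [0, -1, 0.07, 0, -0.1], [0, -1, 0.07, 0, -0.1]]]'

```text
time_s: 1.1
tcp_pos: [0.3865, -0.3632, 0.2375]
eef_rot: [180.0, 0.0, -82.0]
contact_force: [0.0, -0.6, -0.3]
gripper_width: 0.0437
gripper_force: 0.0
```

drive_tool --increments '[[[0, -1, -0.6, 0, -0.1], [0, -1, -0.6, 0, -0.1], [0, -1, -0.6, 0, -0.1], [0, -1, -0.6, 0, -0.1]]]'

```text
time_s: 1.6
tcp_pos: [0.442, -0.2343, 0.2374]
eef_rot: [-180.0, 0.0, -46.0]
contact_force: [0.8, -0.7, 0.3]
gripper_width: 0.0438
gripper_force: 0.0
```

```bash
sed -i 's/s\["gripper_width"\].round(4)/s["gripper_width"]/' go.py; python3 go.py .527 -.043 .2 -4.5
```

```text
tool units [-0.655 -1.617  0.312] roll -0.1153 n 1.62
1.6 [ 0.442  -0.2343  0.2374] [-1.8e+02  2.0e-02 -4.6e+01] [ -5.4   3.9 -20.9  -0.  -65.2  49.4] [ 0.8 -0.7  0.3] 0.04376693602380433
```

drive_tool --increments '[[[0, -0.4, -1, 0, -0.1], [0, -0.4, -1, 0, -0.1], [0, -0.4, -1, 0, -0.1], [0, -0.4, -1, 0, -0.1]]]'

```text
time_s: 2.1
tcp_pos: [0.4954, -0.117, 0.2372]
eef_rot: [180.0, 0.0, -10.0]
contact_force: [-0.3, -0.8, -0.2]
gripper_width: 0.0438
gripper_force: 0.0
```

```bash
python3 go.py .527 -.043 .2 -4.5
```

```text
tool units [ 0.152 -0.653  0.309] roll -0.0154 n 0.65
2.1 [ 0.4954 -0.117   0.2372] [ 1.7999e+02  5.0000e-02 -1.0030e+01] [  8.8   4.8 -19.9  -0.  -65.3  71.1] [-0.3 -0.8 -0.2] 0.04383162040473565
```

drive_tool --increments '[[[0, 0.152, -0.653, 0.2, -0.0154], [0, 0.152, -0.653, 0.31, -0.0154], [0, 0.152, -0.653, 0.31, -0.0154], [0, 0.152, -0.653, 0.31, -0.0154]]]'

```text
time_s: 2.6
tcp_pos: [0.5272, -0.0448, 0.2006]
eef_rot: [180.0, 0.0, -4.8]
contact_force: [0.6, 0.5, -0.6]
gripper_width: 0.0442
gripper_force: 0.0
```

```bash
python3 go.py .527 -.043 .128 -4.5
python3 - <<'E'
from h import *
m=camera_model("wrist");im=capture("wrist")[:,:,::-1];cv2.imwrite("pics/w1.png",im)
for p in((.527,-.043,.136),(.527,-.043,.107)):
    print(cv2.projectPoints(np.array([p]),m["rvec"],m["tvec"],m["camera_matrix"],np.array([m["k1"],0,0,0]))[0].ravel())
E
```

```text
tool units [-0.003 -0.015  0.605] roll -0.0009 n 0.6
2.6 [ 0.5272 -0.0448  0.2006] [ 1.7998e+02  1.0000e-02 -4.8200e+00] [ 16.4   8.5 -20.7   0.  -60.8  68.8] [ 0.6  0.5 -0.6] 0.04417472045896748
[322.4119827  258.63327665]
[322.65187211 244.34666163]
```

View pics/w1.png

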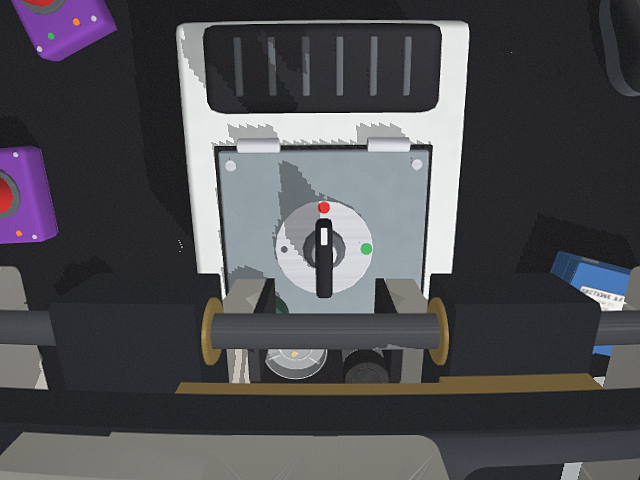

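The wrist view shows the wing centred at (324,258), predicted (322,259), aligned with the jaws; clear to descend.

drive_tool --increments '[[[0, -0.003, -0.013, 0.4, 0], [0, -0.003, -0.013, 0.6, 0], [0, -0.003, -0.013, 0.6, 0], [0, -0.003, -0.013, 0.6, 0]]]'

```text
time_s: 3.15
tcp_pos: [0.528, -0.0432, 0.1299]
eef_rot: [-180.0, -0.1, -4.9]
contact_force: [0.5, 0.3, 0.4]
gripper_width: 0.0437
gripper_force: 0.0
```

drive_tool --increments '[[[-1, 0, 0, 0, 0], [-1, 0, 0, 0, 0], [-1, 0, 0, 0, 0], [-1, 0, 0, 0, 0], [-1, 0, 0, 0, 0]]]'

```text
time_s: 3.78
tcp_pos: [0.5271, -0.044, 0.1287]
eef_rot: [179.9, 0.0, -4.8]
contact_force: [0.3, -5.8, 1.3]
gripper_width: 0.0127
gripper_force: 30.0
```

```bash
python3 go.py .527 -.043 .128 -94.5
```

```text
tool units [-0.001 -0.008  0.006] roll 0.2491 n 0.01
3.77 [ 0.5271 -0.044   0.1287] [ 1.799e+02  1.000e-02 -4.810e+00] [ 16.6  12.6 -26.2   0.1 -51.3  68.6] [ 0.3 -5.8  1.3] 0.012685363442130957
```

drive_tool --increments '[[[-1, 0, 0.005, 0, 0.025], [-1, 0, 0.005, 0, 0.05], [-1, 0, 0.005, 0, 0.075], [-1, 0, 0.005, 0, 0.1], [-1, 0, 0.005, 0, 0.125]]]'

```text
time_s: 4.4
tcp_pos: [0.5262, -0.0452, 0.1276]
eef_rot: [179.8, -0.0, -50.1]
contact_force: [2.8, -11.0, -7.6]
gripper_width: 0.0126
gripper_force: 30.0
```

```bash
python3 go.py .527 -.0435 .127 -94.5
```

```text
tool units [-0.007 -0.014  0.005] roll 0.1232 n 0.01
4.4 [ 0.5262 -0.0452  0.1276] [ 1.7981e+02 -3.0000e-02 -5.0140e+01] [ 16.5  12.7 -26.3   0.1 -51.2  23.3] [  2.8 -11.   -7.6] 0.012577625046579076
```

drive_tool --increments '[[[-1, 0.01, 0.008, 0.005, 0.025], [-1, 0.01, 0.008, 0.01, 0.05], [-1, 0.01, 0.008, 0.01, 0.075], [-1, 0.01, 0.008, 0.01, 0.1], [-1, 0.01, 0.008, 0.01, 0.125]]]'

```text
time_s: 5.03
tcp_pos: [0.525, -0.046, 0.126]
eef_rot: [179.7, -0.1, -95.2]
contact_force: [-3.5, -3.9, -4.6]
gripper_width: 0.0123
gripper_force: 30.0
```

drive_tool --increments '[[[-1, 0, 0, 0, 0.005], [-1, 0, 0, 0, 0.005]]]'

```text
time_s: 5.28
tcp_pos: [0.5249, -0.0459, 0.126]
eef_rot: [179.7, -0.1, -96.6]
contact_force: [-2.7, -5.6, -4.4]
gripper_width: 0.0124
gripper_force: 30.0
```

```bash
python3 go.py .527 -.045 .22 -94.5; python3 -c "
from plant import r;print(r.get_state()['moment'])"
```

```text
tool units [-0.008 -0.013 -0.784] roll -0.0058 n 0.78
5.28 [ 0.5249 -0.0459  0.126 ] [ 1.7975e+02 -1.0000e-01 -9.6580e+01] [ 16.3  12.8 -26.4  -0.  -51.2 -22.9] [-2.7 -5.6 -4.4] 0.012378772725112706
[-1.74030426  1.20461715  0.05442838]
```

Open, rise, and check the lock.

drive_tool --increments '[[[0, 0, 0, 0, 0], [0, 0, 0, 0, 0], [0, 0, 0, 0, 0], [0, 0, 0, 0, 0]]]'

```text
time_s: 5.78
tcp_pos: [0.5275, -0.0448, 0.1275]
eef_rot: [-179.9, 0.0, -96.6]
contact_force: [0.1, 0.1, 0.2]
gripper_width: 0.0428
gripper_force: 0.0
```

drive_tool --increments '[[[-1, 0, 0, -0.3, 0], [-1, 0, 0, -0.8, 0], [-1, 0, 0, -0.8, 0], [-1, 0, 0, -0.8, 0]]]'

```text
time_s: 6.28
tcp_pos: [0.527, -0.0448, 0.2234]
eef_rot: [-180.0, 0.0, -96.6]
contact_force: [0.0, 0.5, -1.0]
gripper_width: 0.0091
gripper_force: 0.0
```

```bash
python3 go.py .436 .305 .222 -94.5
python3 - <<'E'
from h import *
cv2.imwrite("pics/w2.png",capture("wrist")[:,:,::-1])
E
```

```text
tool units [-2.808  1.09   0.013] roll -0.0059 n 2.81
6.28 [ 0.527  -0.0448  0.2234] [-1.7996e+02  4.0000e-02 -9.6630e+01] [ 16.4   7.3 -18.9  -0.  -63.7 -23. ] [ 0.   0.5 -1. ] 0.009114103312382103
```

View pics/w2.png

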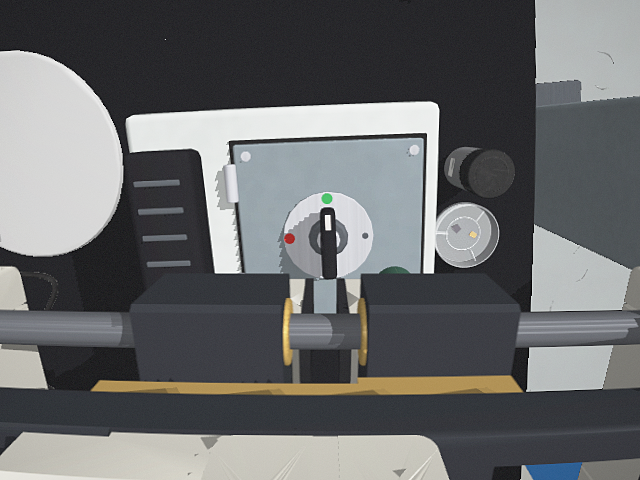

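The white mark is at the green dot (327,199): locked. Checking the height of the white box near the key, then going there.

Run:
```python
from h import *
print(tri(ray("top",(156,287)),ray("scene",(231,348))),tri(ray("top",(150,213)),ray("scene",(180,311))))
```

```text
[0.50681985 0.33254705 0.02906387] [0.6652726  0.34564388 0.03344599]
```

drive_tool --increments '[[[-1, -1, 0.39, 0, 0], [-1, -1, 0.39, 0, 0], [-1, -1, 0.39, 0, 0]]]'

```text
time_s: 6.7
tcp_pos: [0.4933, 0.0824, 0.2222]
eef_rot: [179.9, -0.0, -96.4]
contact_force: [-0.0, -0.2, -0.4]
gripper_width: 0.0009
gripper_force: 0.0
```

drive_tool --increments '[[[-1, -1, 0.39, 0, 0], [-1, -1, 0.39, 0, 0], [-1, -1, 0.39, 0, 0]]]'

```text
time_s: 7.08
tcp_pos: [0.461, 0.2066, 0.2221]
eef_rot: [179.9, -0.1, -96.4]
contact_force: [-0.4, -1.0, -0.4]
gripper_width: 0.0004
gripper_force: 0.0
```

drive_tool --increments '[[[-1, -0.8, 0.31, 0, 0], [-1, -0.8, 0.31, 0, 0], [-1, -0.8, 0.31, 0, 0]]]'

```text
time_s: 7.45
tcp_pos: [0.4357, 0.3048, 0.222]
eef_rot: [179.9, -0.1, -96.5]
contact_force: [1.2, -0.1, 0.1]
gripper_width: 0.0003
gripper_force: 0.0
```

```bash
python3 go.py .436 .305 .13 -96.6
python3 - <<'E'
from h import *
m=camera_model("wrist");im=capture("wrist")[:,:,::-1];cv2.imwrite("pics/w3.png",im)
print(cv2.projectPoints(np.array([(.436,.305,.048)]),m["rvec"],m["tvec"],m["camera_matrix"],np.array([m["k1"],0,0,0]))[0].ravel())
E
```

```text
tool units [-0.003 -0.003  0.766] roll 0.0002 n 0.77
7.45 [0.4357 0.3048 0.222 ] [ 1.7994e+02 -1.0000e-01 -9.6520e+01] [ 56.1   7.8 -18.6  -0.  -63.8 -62.6] [ 1.2 -0.1  0.1] 0.00025432756389978206
[322.86850967 218.38153907]
```

View pics/w3.png

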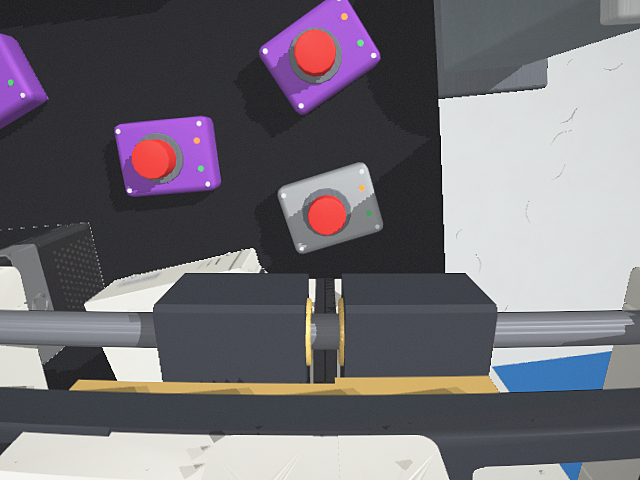

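Grey key at (327,215), within ~3 mm of predicted (323,218). Descend with a small correction.

drive_tool --increments '[[[-1, 0.012, 0.017, 0.5, 0], [-1, 0.012, 0.017, 1, 0], [-1, 0.012, 0.017, 1, 0]]]'

```text
time_s: 7.88
tcp_pos: [0.4321, 0.2984, 0.0994]
eef_rot: [179.7, -0.5, -96.8]
contact_force: [0.3, 0.2, 1.3]
gripper_width: 0.0009
gripper_force: 0.0
```

drive_tool --increments '[[[-1, 0, 0, 0.25, 0], [-1, 0, 0, 0.29, 0], [-1, 0, 0, 0.29, 0]]]'

```text
time_s: 8.25
tcp_pos: [0.4347, 0.3029, 0.07]
eef_rot: [-179.9, 0.1, -96.6]
contact_force: [-0.5, -0.8, 0.2]
gripper_width: 0.0005
gripper_force: 0.0
```

drive_tool --increments '[[[-1, 0, 0, 0.03, 0], [-1, 0, 0, 0.05, 0], [-1, 0, 0, 0.05, 0]]]'

```text
time_s: 8.62
tcp_pos: [0.4338, 0.3027, 0.0625]
eef_rot: [-180.0, 0.0, -96.6]
contact_force: [0.6, -0.2, -0.2]
gripper_width: 0.0005
gripper_force: 0.0
```

```bash
python3 go.py .436 .305 .055 -96.6
```

```text
tool units [-0.021 -0.016  0.063] roll -0.0001 n 0.06
8.62 [0.4338 0.3027 0.0625] [-1.800e+02  1.000e-02 -9.663e+01] [ 56.2  17.5 -30.2  -0.  -42.3 -62.8] [ 0.6 -0.2 -0.2] 0.0005059198065547034
```

drive_tool --increments '[[[-1, 0, 0, 0.02, 0], [-1, 0, 0, 0.04, 0], [-1, 0, 0, 0.04, 0]]]'

```text
time_s: 9.0
tcp_pos: [0.4339, 0.3028, 0.0575]
eef_rot: [-180.0, 0.0, -96.6]
contact_force: [0.2, -0.1, 2.0]
gripper_width: 0.0005
gripper_force: 1.2
```

drive_tool --increments '[[[-1, 0, 0, 0.015, 0], [-1, 0, 0, 0.028, 0], [-1, 0, 0, 0.028, 0]]]'

```text
time_s: 9.38
tcp_pos: [0.4339, 0.3028, 0.0544]
eef_rot: [-180.0, 0.0, -96.6]
contact_force: [-0.7, -0.0, 4.6]
gripper_width: 0.0006
gripper_force: 2.5
```

drive_tool --increments '[[[-1, 0, 0, 0, 0], [-1, 0, 0, 0, 0], [-1, 0, 0, 0, 0], [-1, 0, 0, 0, 0], [-1, 0, 0, 0, 0]]]'

```text
time_s: 10.0
tcp_pos: [0.434, 0.3028, 0.0544]
eef_rot: [-180.0, 0.0, -96.6]
contact_force: [-1.2, 0.2, 5.2]
gripper_width: 0.0
gripper_force: 2.5
```

drive_tool --increments '[[[-1, 0, 0, 0.02, 0], [-1, 0, 0, 0.04, 0], [-1, 0, 0, 0.05, 0], [-1, 0, 0, 0.05, 0]]]'

```text
time_s: 10.5
tcp_pos: [0.4342, 0.303, 0.0499]
eef_rot: [-179.9, 0.0, -96.6]
contact_force: [-5.6, -1.4, 21.7]
gripper_width: 0.0005
gripper_force: 10.6
```

Stop reached (21.7 N, over 12 N, 8–9 mm travel). Release and rise.

drive_tool --increments '[[[-1, 0, 0, -0.1, 0], [-1, 0, 0, -0.4, 0], [-1, 0, 0, -0.9, 0], [-1, 0, 0, -0.9, 0], [-1, 0, 0, -0.9, 0]]]'

```text
time_s: 11.12
tcp_pos: [0.4334, 0.3023, 0.1559]
eef_rot: [180.0, 0.0, -96.7]
contact_force: [-0.8, -0.4, -0.3]
gripper_width: 0.0007
gripper_force: 0.0
```

Run:
```python
from h import *
t=capture("top")[:,:,::-1]
cv2.imwrite("pics/t2.png",cv2.resize(t[180:370,130:500],None,fx=2,fy=2,interpolation=cv2.INTER_CUBIC))
```

```text
(no output)
```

View pics/t2.png

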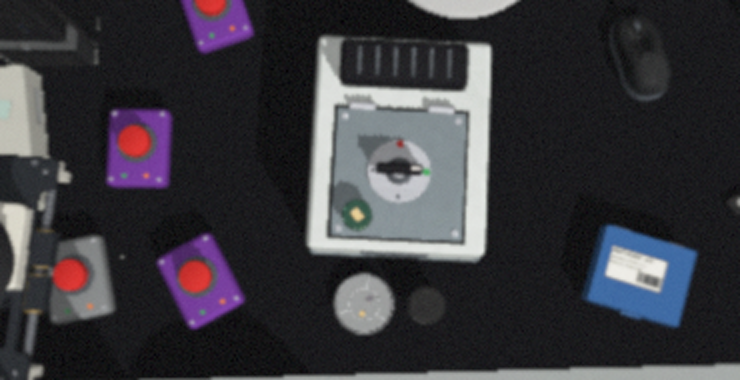

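The wing is at the green dot (425,171), the key is up at (70,275), and the bystanders haven't moved.

```bash
python3 -c "
from plant import job;print(job.close_job())"
```

```text
the job is handed in; nothing more can be done
None
```

The job is handed in at about 11 s: the pictures show the wing locked at the green dot, the bystanders in place and the key up again after a half press held over 0.6 s at about 5 N and a full press to the stop at about 22 N; no verdict came back.

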